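# Poise the trim router over the starting hole

### The job

Get the clamped blank ready for routing. First put the loose support block flat on the table close alongside the blank's left long edge, long side parallel to that edge, centred level with the starting hole, with less than a finger's width between them, and let go of it. Then take the router from its parking block, lift it over the pile of carved boards, and finish still holding it upright and still, its bit centred over the starting hole about one centimetre above it and the long side of its base parallel to the blank's long sides; the router must never touch the blank or the support block, and the pile and other things on the table must be left undisturbed.

Things in the scene. Friction and masses are not known exactly. Their poses are not given: they have to be found in the camera images.
- blank: Pale carving blank, board 220 x 100 x 32 mm (x, y, z), clamped to the table, immovable; scallops on its right (-y) edge stick out 7 mm. Origin: centre of its underside. x along its long sides, roughly away from the robot; +y: its plain left long edge, 50 mm from the origin. A dark steel screw clamp with red cross-bar sits on its far end (x +67 to +126 mm, up to 72 mm high).
- hole (a point): Centre of the mouth of the starting hole in the blank's top face: a round dark bore 20 mm across, 32 mm above the table, at x -30, y +25 mm in the blank's frame, so 25 mm in from its left long edge. Axes as the blank's.
- support: Loose dark-brown wooden support block 64 x 44 x 32 mm (its x, y, z), 70 g, lying flat on the table to the left of the blank; same thickness as the blank. Origin: centre of its underside. x axis along its long side. It can be gripped from above across its 64 mm length.
- router: Cordless trim router, 0.5-0.8 kg. Black base plate 100 x 78 x 8 mm (x, y, z), red housing 62 x 56 (x, y) from 8 to 100 mm up, black battery 72 x 56 from 102 to 138 mm. Origin: centre of the base's underside; x along its long side, z up. Grip from above across its 56 mm (along y), pads 90 mm above the base's underside. A 12 mm bit sticks out 14 mm below. Starts upright on its parking block.
- bit_tip (a point): Lower end of the router's bit, on its axis, 14 mm below the base's underside.
- park: Fixed dark wooden parking block 120 x 120 x 40 mm, origin at the centre of its underside; the router stands on its top and the bit hangs freely in its 34 mm wide hole, 34 mm deep.
- board_top: Topmost of a loose pile of three carved boards, each 340 x 70 x 28 mm (x, y, z; scallops make it 84 mm wide to the eye, x pointing roughly away from the robot). Origin: centre of its underside, 56 mm above the table; the pile's top is 84 mm above the table. The pile lies between the parking block and the blank.
- board_mid: Middle board of the pile, same size, underside 28 mm above the table.
- board_low: Lowest board of the pile, same size, on the table.
- tin: Closed tin with a blue label, 60 mm across, 65 mm tall, standing left of the blank; a bystander. Origin: centre of its underside.
- glue: White glue bottle, 56 mm across, 150 mm tall, at the back; a bystander. Origin: centre of its underside.
- pencil_mug: Blue mug, 72 mm across, 80 mm tall, at the back; a bystander. Origin: centre of its underside.
- mallet: Wooden-handled hammer, about 250 mm long, lying across the back, under 40 mm high; a bystander.
- duster: Bench brush, about 200 mm long, lying at the back right, under 40 mm high; a bystander.
Not all that is in view belongs to the job. Several things look just like the support: the one meant starts farthest from the robot's base.

How it is judged:
By the outcome, as a careful person would: the job done as asked, in the order asked, and still so for the second after the job is handed in, while the arm keeps its last pose, push and grip.
It also fails if it takes over 67 s, if anything falls off the work surface, if the arm or the gripper's body presses on something with over 40 N, if the wrist force passes 120 N, or if a joint passes its speed limit or range.

### The arm

A 6-joint arm with a two-finger parallel gripper is mounted at the origin on the work surface. World frame = base frame: x ahead of the robot, y to its left, z up, the work surface at z = 0. Lengths are in mm, angles in rad, forces in N, time in s.
With the tool pointing down it reaches from about 300 to 750 mm from the base axis. Payload 8.5 kg.
Tool frame: the origin (TCP) lies midway between the tips of the shut fingers; the grasp point (between the pads) lies r.grip_point_offset behind it (r.grip_point_offset is the distance from the TCP to the grasp point, in mm); z points along the fingers, y is the line along which they close (so a half turn about z gives the same grasp; the last joint's range is limited). The gripper opens to 88 mm and grips with 3 to 60 N. Pads are 18 mm wide; open, the fingers measure 123 mm over their backs; the gripper's body (75 mm by 187 mm) begins 45 mm behind the grasp point.
Start: joints at [-1.499, 0.381, 1.297, -0, 1.464, -0.215], TCP at [155.581, -527.518, 238.748] pointing down, gripper open.
Joint ranges: [-3.11, 3.11], [-0.89, 2.33], [0.22, 2.48], [-1.42, 4.56], [0.17, 2.85], [-2.88, 2.88]. Speed limits (rad/s): [2.39, 2.39, 3.14, 3.14, 3.14, 3.14].

### API

Orientations are given as a unit quaternion [w, x, y, z].
In Python, from bench import r, optics gives the robot as it stands.
- The arm moves only by the tool step_arm, never from a script. Its argument "rows" is a list of rows, each an object with "offset": the shift along the world's x, y, z in m, a list of three; "turn": the turn about the world's z in degrees. In form: [{"offset": [x, y, z], "turn": turn}, ...]. A call has 1 to 8 rows; each row is the pose to reach, as a shift and turn from the pose commanded when the call began; what a row does not reach only later rows make up. A row lasts 1/8 s, in which the tool goes at most 62.5 mm and 10.7 degrees, less where a joint would pass 70% of its speed; a pose out of reach is approached as far as the arm can. A call with a gripper value outside its range is refused whole. "grip" is the opening, from 0 (shut) to 1 (fully open), set as the call begins (left out, the last holds). The fingers move at their own pace and stop on an object; "newtons" is the grip in N (left out, the last holds). Time passes only in rows, so rows that repeat a pose let the fingers close. It gives the time, the measured TCP pose, the force, the opening and the grip force at its end, in the units of the state.
- r.observe(): the state, without advancing time (a new reading comes with each control period).
- optics.capture(name): name is "side" or "top" or "wrist"; returns (picture, depth): 480x640x3 uint8, red, green, blue; 480x640 float32, mm along the optical axis (not along the pixel's ray), 0 where there is no reading.
- optics.get_calibration(name): a dict with "fx", "fy", "cx", "cy" (pixels), "origin" and "attitude" of the camera in the world. Camera axes: x right, y down, z forward; pixel columns grow to the right and rows downward; lengths in mm; the calibration is good to about 2 mm. A picture is of the moment at which its call begins: read the wrist's pose just before it. get_calibration takes no time and is no camera call; for the wrist camera it gives the pose at the moment of the call.
- r.hand_in(): hands the job in; it is judged then, once.
Trained networks look in the newest picture that a camera, given by its name, has taken for a name from the list of things; names that differ only in an ending like _2 or _b are one class to them, and where a whole thing is asked for, a point or a joint stands for the part that bears it (a point fixed in the world has none). Each returns a list of dicts, best first, with "confidence" (0 to 1); they miss things now and then, are a little off and sometimes report something else, mostly with a low value. They report only what shows in the picture. A call takes as long as a camera call. They do not tell look-alikes from the thing itself.
- optics.outline_of(camera, label): "region" (480x640 bool, what is visible of it) and "position" ([column, row] as shares, 0 to 1, of the picture: columns of its width, rows of its height, amid what is visible of it).
- optics.place_of(camera, label): "position" ([column, row] as shares, 0 to 1, of the picture: columns of its width, rows of its height: a listed point, or the origin of a listed thing).
The state is a dict: "clock": time; "q": joint angles; "dq": joint speeds; "effort": joint torques, N m; "position": TCP position; "tcp_rot": TCP orientation; "force": force on the tool from outside, world axes, zero at the start; "wrist_torque": the same for the moment, N m; "width": finger opening in mm; "gripper_force": force on a finger pad.
Only numpy, scipy, OpenCV 4.12 (cv2) and the standard library are available. Lean on these libraries where they do the work, as an engineer would, in place of code of your own. Each camera call takes 0.05 s, during which the arm holds its last target. There are 200 camera calls.

## Working session

There is one attempt and no reset: what is moved stays moved. The work goes in short steps, Python scripts to look and compute and a tool call to move; the robot and the scene stay as the last step left them, time stands still between calls to the robot, and variables do not carry over. Pictures are saved under pics/ and viewed, at most 10 in all, crops included, and the job is handed in when it is done.

Besides the shell and the picture viewer there is one more tool, called as name([rows], argument=value, ...), one row to a line, values as JSON. step_arm: Moves the arm, as the interface text tells. Its arguments: {"type":"object","properties":{"rows":{"type":"array"},"grip":{"type":"number"},"newtons":{"type":"number"}},"required":["rows"]}

```bash
ls; mkdir -p pics; cat > h.py <<'E'
from bench import r, optics
import numpy as np, cv2
from scipy.spatial.transform import Rotation as R
def rot(a):
    a=np.array(a,float)
    return a if a.shape==(3,3) else R.from_quat(a[[1,2,3,0]]).as_matrix()
def cloud(c,d):
    v,u=np.mgrid[:480,:640]
    P=np.stack([(u-c["cx"])/c["fx"]*d,(v-c["cy"])/c["fy"]*d,d],-1)
    return P@rot(c["attitude"]).T+np.array(c["origin"])
def ray(c,px,z):
    u,v=px; w=rot(c["attitude"])@np.array([(u-c["cx"])/c["fx"],(v-c["cy"])/c["fy"],1])
    o=np.array(c["origin"]); return o+w*(z-o[2])/w[2]
def cap(n,f=None):
    c=optics.get_calibration(n); p,d=optics.capture(n)
    if f: cv2.imwrite("pics/"+f,p[...,::-1])
    return c,p,d,cloud(c,d)
def rect(X,m,zlo,zhi):
    q=X[m&(X[...,2]>zlo)&(X[...,2]<zhi)][:,:2].astype(np.float32)
    return cv2.minAreaRect(q),len(q),np.median(X[m&(X[...,2]>zlo)&(X[...,2]<zhi)][:,2])
E
python3 - <<'E'
from h import *
s=r.observe();print(s["clock"],s["position"],s["tcp_rot"],s["width"],r.grip_point_offset)
for n in ["top","side"]:
    c,p,d,X=cap(n,n+"0.png")
    print(n,c["origin"],c["fx"],c["attitude"])
    for l in ["blank","support","router","park","board_top","tin"]:
        for o in optics.outline_of(n,l):
            m=o["region"]&(d>0)
            if m.sum()<30: continue
            z=X[m][:,2]; h=np.percentile(z,90)
            rr=rect(X,m,h-6,h+6)
            print(l,round(o["confidence"],2),np.round(np.array(o["position"])*[640,480]),m.sum(),"h",h.round(),[np.round(k,1) for k in rr[0]],rr[1])
    for l in ["hole","bit_tip"]:
        for o in optics.place_of(n,l):
            px=np.array(o["position"])*[640,480];print(l,round(o["confidence"],2),px.round(1),ray(c,px,32).round(1))
E
```

```text
pics
0.0 [ 155.53332956 -527.27190607  238.15583966] [-7.04953137e-04  9.89738498e-01  1.42888792e-01  5.06170637e-05] 87.91662272677205 18.700000000000003
top [ 399.45364134   43.47243451 1061.58396376] 467.67593800069966 [ 0.05388494 -0.70363896  0.7059845  -0.05978721]
blank 0.77 [311. 236.] 4660 h 34.0 [array([555.6,  65.4]), array([224.3, 106.4]), np.float64(12.0)] 3716
support 0.75 [142. 332.] 698 h 32.0 [array([344.5, 421.7]), array([60.4, 46.2]), np.float64(3.4)] 601
support 0.68 [260. 319.] 608 h 33.0 [array([371.3, 177.7]), array([62.6, 43.4]), np.float64(87.4)] 570
support 0.68 [219. 356.] 712 h 32.0 [array([293. , 267.8]), array([43.8, 63.9]), np.float64(75.4)] 615
support 0.58 [202. 236.] 620 h 33.0 [array([558.7, 314.5]), array([44.4, 63.4]), np.float64(65.8)] 533
router 0.73 [480. 270.] 2321 h 177.0 [array([ 478.8, -284. ]), array([72.9, 56.2]), np.float64(4.0)] 1047
board_top 0.98 [400. 247.] 5937 h 84.0 [array([ 536.8, -130.1]), array([339.8,  83.7]), np.float64(6.1)] 5505
board_top 0.75 [266. 145.] 832 h 147.0 [array([760.8, 158.3]), array([24.7, 24.8]), np.float64(
[... 894 characters left out ...]
 0.8 [386. 163.] 1842 h 176.0 [array([ 477.9, -283.5]), array([70.7, 60.8]), np.float64(4.9)] 304
park 0.66 [370. 179.] 100 h 41.0 [array([ 486.8, -301.8]), array([120.4,  86.1]), np.float64(13.2)] 97
board_top 0.86 [349. 197.] 3724 h 84.0 [array([ 537.2, -129.7]), array([339.7,  87.9]), np.float64(5.7)] 2400
tin 0.66 [326. 351.] 1872 h 65.0 [array([421.8, 306.2]), array([56.3, 54.3]), np.float64(86.8)] 749
tin 0.19 [308. 261.] 4553 h 33.0 [array([559.6,  69.5]), array([233. , 106.3]), np.float64(11.3)] 2925
hole 0.93 [320.3 262.2] [520.   86.3  32. ]
hole 0.7 [349.1 211.8] [ 532.  -131.4   32. ]
hole 0.35 [386.2 186.5] [ 485.8 -291.4   32. ]
bit_tip 0.74 [389.2 188.2] [ 476.1 -284.    32. ]
```

View pics/top0.png

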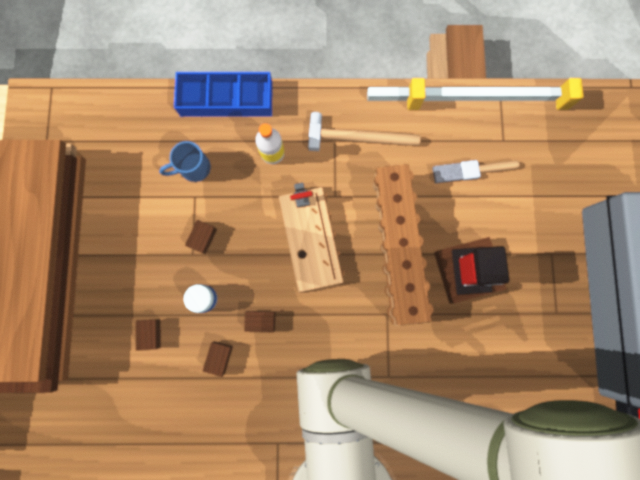

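View pics/side0.png

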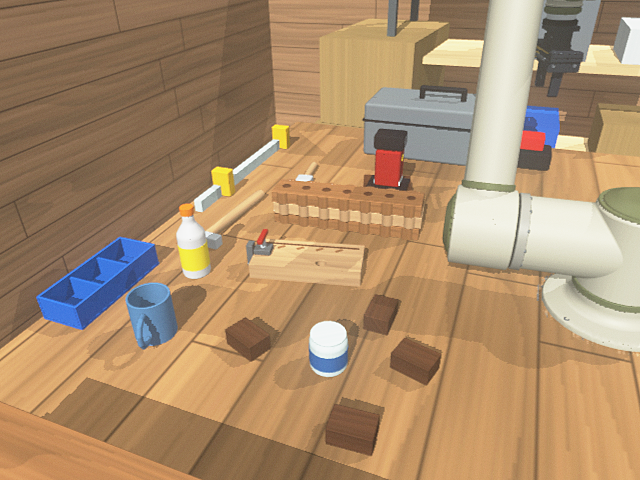

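The four brown blocks appear in the top view at pixels (202,236), (148,334), (218,358) and (260,320). The one at (202,236), world (559,315), is the farthest from the base, so it is the support. The hole is at pixel (302,253), about world (521,86), and the router stands at (480,270). I'm moving over the support now.

step_arm([
  {"offset": [0.03,0.06,0],"turn": 4},
  {"offset": [0.055,0.115,0],"turn": 8},
  {"offset": [0.08,0.17,0],"turn": 12},
  {"offset": [0.105,0.225,0],"turn": 16},
  {"offset": [0.13,0.28,0],"turn": 20},
  {"offset": [0.155,0.335,0],"turn": 24},
  {"offset": [0.18,0.39,0],"turn": 28},
  {"offset": [0.205,0.44,0],"turn": 32},
], grip=1, newtons=30)

```text
clock: 1.9
position: [361.0, -85.6, 239.1]
tcp_rot: [0.0, 0.912, 0.411, 0.0]
force: [1.7, -1.3, -0.2]
width: 88.2
gripper_force: 0.0
```

step_arm([
  {"offset": [0.02,0.055,0],"turn": 3},
  {"offset": [0.045,0.11,0],"turn": 6},
  {"offset": [0.07,0.165,0],"turn": 9},
  {"offset": [0.095,0.22,0],"turn": 12},
  {"offset": [0.12,0.275,0],"turn": 15},
  {"offset": [0.145,0.33,0],"turn": 17},
  {"offset": [0.17,0.38,0],"turn": 17},
  {"offset": [0.185,0.395,0],"turn": 17},
])

```text
clock: 2.9
position: [545.9, 310.3, 238.0]
tcp_rot: [-0.0, 0.841, 0.542, -0.0]
force: [-0.2, -0.9, -0.7]
width: 88.2
gripper_force: 0.0
```

```bash
python3 - <<'E'
from h import *
s=r.observe();print(s["clock"],s["position"],s["tcp_rot"])
c,p,d,X=cap("wrist","w1.png"); print(c["origin"])
for l in ["support","blank"]:
    for o in optics.outline_of("wrist",l):
        m=o["region"]&(d>0)
        if m.sum()<30: continue
        h=np.percentile(X[m][:,2],80); rr=rect(X,m,h-5,h+5)
        print(l,round(o["confidence"],2),np.round(np.array(o["position"])*[640,480]),m.sum(),h,[np.round(k,1) for k in rr[0]])
E
```

```text
2.9 [545.89167034 310.25373322 238.03752007] [-1.77789159e-04  8.40592785e-01  5.41667529e-01 -1.60301319e-04]
[578.54842851 379.98062863 383.39322764]
support 0.76 [108. 325.] 2073 32.1060668166228 [array([298.6, 266.4]), array([43.6, 57.8]), np.float64(74.6)]
support 0.64 [326. 189.] 3519 32.07105294103262 [array([561.1, 313.6]), array([44.3, 63.9]), np.float64(67.2)]
support 0.57 [218. 358.] 1312 31.714959897250264 [array([379.2, 201.6]), array([26.5, 48.3]), np.float64(63.0)]
support 0.56 [ 72. 182.] 4430 32.19395578320367 [array([346.3, 420.6]), array([65.1, 44.1]), np.float64(3.6)]
blank 0.96 [390. 422.] 7393 32.12833170267557 [array([562.5,  65.8]), array([236.2, 107.6]), np.float64(12.3)]
```

View pics/w1.png

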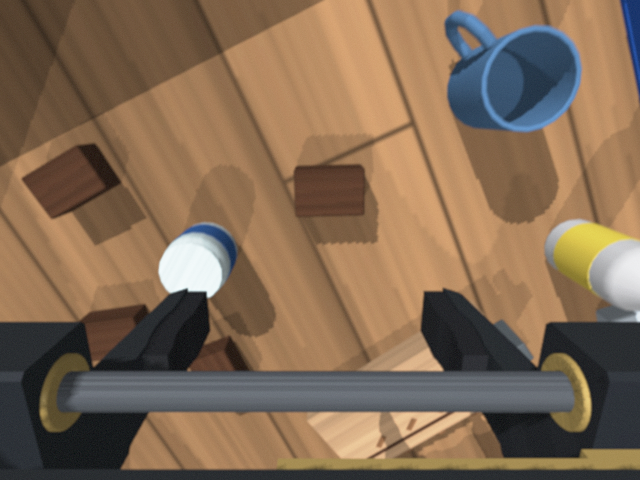

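The wanted support block is at pixel (328,190), between the fingers' axes and already aligned with the closing line. Descending onto it.

step_arm([
  {"offset": [0.0145,0.0035,-0.05],"turn": 1},
  {"offset": [0.0145,0.0035,-0.1],"turn": 1},
  {"offset": [0.0145,0.0035,-0.14],"turn": 1},
  {"offset": [0.0145,0.0035,-0.17],"turn": 1},
  {"offset": [0.0145,0.0035,-0.195],"turn": 1},
  {"offset": [0.0145,0.0035,-0.215],"turn": 1},
  {"offset": [0.0145,0.0035,-0.233],"turn": 1},
  {"offset": [0.0145,0.0035,-0.233],"turn": 1},
])

```text
clock: 4.05
position: [559.5, 310.2, 4.9]
tcp_rot: [-0.0, 0.837, 0.548, -0.001]
force: [-1.2, 0.6, 1.1]
width: 88.1
gripper_force: 0.0
```

step_arm([
  {"offset": [0,0,0],"turn": 0},
  {"offset": [0,0,0],"turn": 0},
  {"offset": [0,0,0],"turn": 0},
  {"offset": [0,0,0],"turn": 0},
  {"offset": [0,0,0],"turn": 0},
  {"offset": [0,0,0],"turn": 0},
], grip=0.6, newtons=20)

```text
clock: 4.8
position: [560.3, 311.1, 6.4]
tcp_rot: [0.0, 0.837, 0.548, 0.0]
force: [-1.1, -0.3, 6.6]
width: 64.2
gripper_force: 20.0
```

step_arm([
  {"offset": [0,0,0.02],"turn": 0},
  {"offset": [0,0,0.06],"turn": 0},
  {"offset": [-0.01,-0.02,0.1],"turn": 5},
  {"offset": [-0.02,-0.05,0.12],"turn": 12},
  {"offset": [-0.03,-0.08,0.12],"turn": 20},
  {"offset": [-0.04,-0.1,0.12],"turn": 28},
  {"offset": [-0.045,-0.11,0.12],"turn": 35.5},
  {"offset": [-0.045,-0.11,0.12],"turn": 35.5},
])

```text
clock: 5.8
position: [514.8, 200.6, 125.7]
tcp_rot: [-0.0, 0.631, 0.776, -0.0]
force: [-0.2, 0.1, 0.2]
width: 64.2
gripper_force: 20.0
```

```bash
python3 - <<'E'
from h import *
s=r.observe();print(s["clock"],s["position"],s["tcp_rot"],s["width"],s["gripper_force"])
for n in ["top","side","wrist"]:
    c,p,d,X=cap(n,n+"2.png")
    for l in ["blank","support"]:
      for o in optics.outline_of(n,l)[:5]:
        m=o["region"]&(d>0)
        if m.sum()<30: continue
        h=np.percentile(X[m][:,2],80); 
        q=X[m&(abs(X[...,2]-h)<4)][:,:2]; rr=cv2.minAreaRect(q.astype(np.float32))
        print(n,l,round(o["confidence"],2),np.round(np.array(o["position"])*[640,480]),m.sum(),h.round(1),[np.round(k,1) for k in rr])
        if l=="blank" and o["confidence"]>.5:
            # left edge: for bins along the axis take extreme v, then line fit
            a=np.radians(12); e=np.array([np.cos(a),np.sin(a)]); f=np.array([-e[1],e[0]])
            t=(q-[521,86])@e; v=(q-[521,86])@f
            b=[(k,np.percentile(v[(t>k-4)&(t<k+4)],98)) for k in range(-65,115,8) if ((t>k-4)&(t<k+4)).sum()>20]
            b=np.array(b)
            if len(b)>5:
                P=np.polyfit(b[:,0],b[:,1],1); print(" left edge v at hole",P[1].round(2),"angle",12+np.degrees(P[0]),"t range",np.percentile(t,[.5,99.5]).round(1))
    for o in optics.place_of(n,"hole")[:2]:
        px=np.array(o["position"])*[640,480];print(n,"hole",round(o["confidence"],2),px.round(1),ray(c,px,32).round(1))
E
```

```text
5.8 [514.84661181 200.57758536 125.71473549] [-1.64053517e-04  6.30581688e-01  7.76122853e-01 -1.54405260e-04] 64.1574931243752 19.999093213118613
top blank 0.82 [315. 238.] 4580 32.3 [array([555.2,  65.7]), array([223.3, 105.7]), np.float64(12.1)]
 left edge v at hole 23.18 angle 12.281901522361133 t range [-81.3 136.5]
top support 0.94 [264. 323.] 358 31.7 [array([369.3, 166.9]), array([40.6, 39.4]), np.float64(0.3)]
top support 0.83 [146. 335.] 794 31.5 [array([344.6, 421.7]), array([63.4, 45.3]), np.float64(3.3)]
top support 0.44 [465. 170.] 1041 18.2 [array([ 717.2, -316. ]), array([ 42.1, 195.6]), np.float64(6.4)]
top hole 0.73 [304.9 250.5] [525.7  78.7  32. ]
side blank 0.78 [318. 264.] 3430 32.0 [array([559.9,  69. ]), array([232.5, 105.2]), np.float64(11.7)]
 left edge v at hole 25.8 angle 12.323992697554429 t range [-81.5 144.9]
side support 0.66 [380. 314.] 1038 31.4 [array([372.5, 179.7]), array([65.8, 44.7]), np.float64(89.0)]
side support 0.63 [298. 250.] 1108 150.5 [array([513.9, 204.6]), array([63.3, 48.5]), np.float64(13.2)]
side support 0.63 [418. 361.] 1544 31.4 [
[... 264 characters left out ...]
0.1)]
side hole 0.95 [321.9 259.1] [521.   74.8  32. ]
side hole 0.67 [299.8 256.4] [566.2  80.6  32. ]
wrist blank 0.73 [313. 437.] 12485 32.1 [array([546.1,  69.4]), array([209.8,  94.2]), np.float64(15.4)]
 left edge v at hole -18.05 angle 7.214363075047946 t range [-80.  123.5]
wrist support 0.88 [315. 311.] 21571 150.9 [array([514.2, 207.7]), array([65.3, 37. ]), np.float64(12.3)]
wrist support 0.68 [ 97. 222.] 8657 31.9 [array([373.8, 177.4]), array([63.9, 44.3]), np.float64(88.3)]
wrist support 0.61 [21. 73.] 3532 30.7 [array([325.1, 260.6]), array([12.9, 45.2]), np.float64(0.2)]
wrist support 0.23 [313. 434.] 12296 32.1 [array([546.3,  68.7]), array([209.8,  92.6]), np.float64(15.4)]
```

step_arm([
  {"offset": [-0.003,-0.03,0],"turn": 0.4},
  {"offset": [-0.005,-0.067,-0.01],"turn": 0.4},
  {"offset": [-0.005,-0.067,-0.045],"turn": 0.4},
  {"offset": [-0.005,-0.067,-0.075],"turn": 0.4},
  {"offset": [-0.005,-0.067,-0.095],"turn": 0.4},
  {"offset": [-0.005,-0.067,-0.108],"turn": 0.4},
  {"offset": [-0.005,-0.067,-0.115],"turn": 0.4},
  {"offset": [-0.005,-0.067,-0.115],"turn": 0.4},
])

```text
clock: 7.4
position: [510.2, 134.0, 10.8]
tcp_rot: [0.0, 0.627, 0.779, 0.0]
force: [0.4, -0.6, -1.0]
width: 63.8
gripper_force: 20.0
```

```bash
python3 - <<'E'
from h import *
s=r.observe();print(s["clock"],s["position"],s["force"])
for n in ["side","wrist"]:
    c,p,d,X=cap(n,n+"3.png")
    for l in ["support"]:
      for o in optics.outline_of(n,l)[:5]:
        m=o["region"]&(d>0)
        if m.sum()<30: continue
        h=np.percentile(X[m][:,2],80); 
        q=X[m&(abs(X[...,2]-h)<4)][:,:2]; rr=cv2.minAreaRect(q.astype(np.float32))
        print(n,l,round(o["confidence"],2),np.round(np.array(o["position"])*[640,480]),m.sum(),h.round(1),[np.round(k,1) for k in rr])
E
```

```text
7.4 [510.17934023 134.01104334  10.81370571] [ 0.41759528 -0.64629735 -1.00633881]
side support 0.98 [352. 430.] 2101 31.5 [array([345.9, 421.9]), array([64.2, 46.3]), np.float64(3.0)]
side support 0.96 [381. 314.] 1055 31.5 [array([372.3, 179. ]), array([65.7, 44.2]), np.float64(87.9)]
side support 0.83 [416. 362.] 1572 31.3 [array([294.1, 269.1]), array([46.2, 64.6]), np.float64(74.5)]
side support 0.66 [318. 282.] 838 35.9 [array([508.2, 139.3]), array([62.8, 46.5]), np.float64(13.5)]
wrist support 0.8 [ 21. 130.] 8416 20.7 [array([395.5, 176.8]), array([ 5.4, 63.6]), np.float64(1.1)]
wrist support 0.7 [316. 307.] 21548 36.6 [array([509.4, 140.7]), array([64.4, 37.2]), np.float64(12.4)]
```

View pics/side3.png

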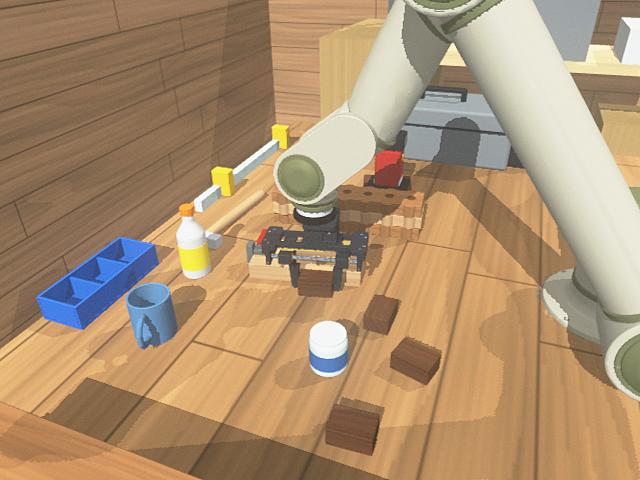

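The block (pixel 318,282) hangs just left of the blank, about 4 mm above the table. I'm lowering it and letting go.

step_arm([
  {"offset": [0,0,-0.002],"turn": 0},
  {"offset": [0,0,-0.004],"turn": 0},
  {"offset": [0,0,-0.004],"turn": 0},
  {"offset": [0,0,-0.004],"turn": 0},
])

```text
clock: 8.1
position: [510.1, 134.0, 6.7]
tcp_rot: [-0.0, 0.627, 0.779, -0.0]
force: [-0.4, 0.6, -1.4]
width: 63.7
gripper_force: 20.0
```

step_arm([
  {"offset": [0,0,0],"turn": 0},
  {"offset": [0,0,0],"turn": 0},
  {"offset": [0,0,0],"turn": 0},
  {"offset": [0,0,0],"turn": 0},
  {"offset": [0,0,0.02],"turn": 0},
  {"offset": [0,0,0.06],"turn": 0},
  {"offset": [0,0,0.11],"turn": 0},
  {"offset": [0,0.02,0.17],"turn": 0},
], grip=0.9)

```text
clock: 9.1
position: [509.7, 153.2, 177.3]
tcp_rot: [-0.001, 0.628, 0.778, -0.001]
force: [1.5, -0.1, -0.9]
width: 79.7
gripper_force: 0.0
```

step_arm([
  {"offset": [0,-0.03,0.05],"turn": -10},
  {"offset": [0,-0.06,0.1],"turn": -20},
  {"offset": [0,-0.1,0.12],"turn": -30},
  {"offset": [0,-0.14,0.12],"turn": -40},
  {"offset": [0,-0.19,0.12],"turn": -50},
  {"offset": [-0.01,-0.25,0.12],"turn": -60},
  {"offset": [-0.02,-0.31,0.12],"turn": -70},
  {"offset": [-0.03,-0.37,0.12],"turn": -80},
], grip=1)

```text
clock: 10.1
position: [479.4, -218.0, 296.1]
tcp_rot: [-0.0, 0.982, 0.191, 0.0]
force: [0.5, -0.2, 0.2]
width: 88.1
gripper_force: 0.0
```

```bash
python3 - <<'E'
from h import *
s=r.observe();print(s["clock"],s["position"],s["tcp_rot"],s["width"])
for n in ["top","side","wrist"]:
    c,p,d,X=cap(n,n+"4.png")
    for l in ["support","blank","router"]:
      for o in optics.outline_of(n,l)[:5]:
        m=o["region"]&(d>0)
        if m.sum()<30: continue
        h=np.percentile(X[m][:,2],80); 
        q=X[m&(abs(X[...,2]-h)<4)][:,:2]; rr=cv2.minAreaRect(q.astype(np.float32))
        print(n,l,round(o["confidence"],2),np.round(np.array(o["position"])*[640,480]),m.sum(),h.round(1),[np.round(k,1) for k in rr])
    for o in optics.place_of(n,"hole")[:1]:
        px=np.array(o["position"])*[640,480];print(n,"hole",round(o["confidence"],2),px.round(1),ray(c,px,32).round(1))
I=cv2.imread("pics/top4.png"); J=cv2.imread("pics/side4.png")
a=cv2.resize(I[180:300,230:350],(400,400),interpolation=2); b=cv2.resize(J[210:310,250:410],(640,400),interpolation=2)[:,:400]
cv2.imwrite("pics/c4.png",np.hstack([a,b]))
E
```

```text
10.1 [ 479.38362071 -218.00822802  296.10420198] [-4.50677781e-06  9.81611793e-01  1.90888150e-01  5.30246185e-05] 88.10977346294749
top support 0.94 [279. 260.] 596 31.7 [array([507.7, 137.7]), array([63.9, 44.1]), np.float64(12.4)]
top support 0.94 [257. 320.] 639 31.8 [array([371.3, 178.4]), array([64. , 43.5]), np.float64(87.4)]
top support 0.77 [145. 335.] 764 31.4 [array([344.6, 421.6]), array([63.6, 45.5]), np.float64(3.8)]
top support 0.72 [219. 357.] 727 31.5 [array([293.1, 268.7]), array([44.2, 63.2]), np.float64(73.8)]
top blank 0.88 [311. 238.] 4644 32.3 [array([555.2,  65.5]), array([223.6, 106. ]), np.float64(11.9)]
top hole 0.95 [300.9 252.9] [520.4  87.5  32. ]
side support 0.95 [379. 314.] 1036 31.4 [array([372.2, 179.2]), array([67. , 43.8]), np.float64(88.8)]
side support 0.91 [415. 362.] 1506 31.4 [array([293.8, 269.7]), array([45.8, 64.1]), np.float64(74.9)]
side support 0.89 [352. 430.] 2040 31.5 [array([345.7, 422.2]), array([64. , 45.1]), np.float64(3.8)]
side support 0.87 [317. 286.] 963 31.4 [array([508.9, 136.2]), array([64.3, 51.6]), np.float64(11.3)]
side
[... 225 characters left out ...]
161.] 1880 164.7 [array([ 469.8, -264. ]), array([80.7, 38.5]), np.float64(29.7)]
side hole 0.74 [386.6 186.2] [ 485.2 -293.5   32. ]
wrist support 0.6 [ 4. 32.] 598 31.4 [array([510. , 112.6]), array([55.6, 11.5]), np.float64(9.7)]
wrist support 0.38 [71. 62.] 15583 32.3 [array([507.3,  53.7]), array([123.1, 108.9]), np.float64(12.1)]
wrist blank 0.76 [70. 62.] 15595 32.3 [array([507.3,  53.7]), array([123.1, 108.9]), np.float64(12.1)]
wrist blank 0.62 [529.  15.] 3876 19.0 [array([ 714. , -329.3]), array([ 25.7, 181.7]), np.float64(15.0)]
wrist router 0.94 [390. 240.] 12213 177.6 [array([ 481.4, -285.4]), array([71.1, 54.7]), np.float64(3.5)]
wrist hole 0.98 [38.1 33.5] [520.7  82.9  32. ]
```

View pics/c4.png

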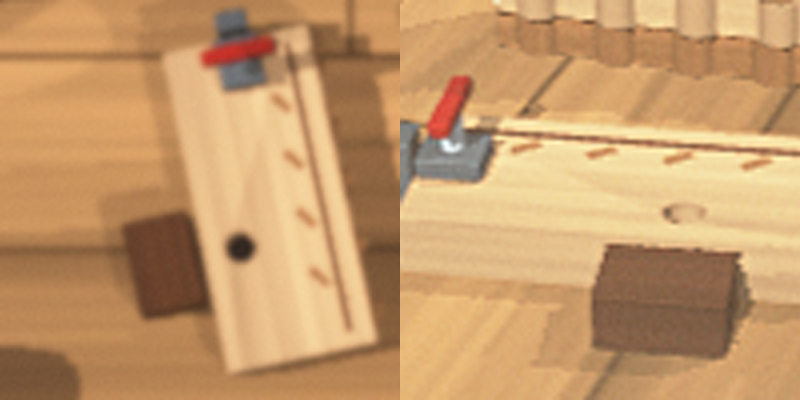

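View pics/wrist4.png

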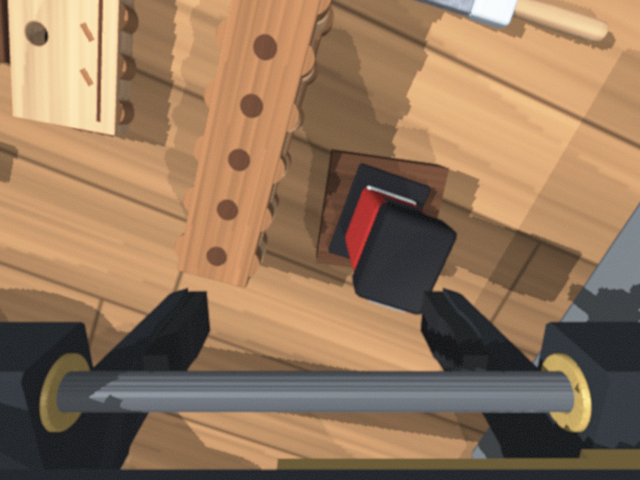

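The support sits alongside the blank, level with the hole (left crop 240,247), with a gap of about 5 mm. The wrist view shows the router's battery at (405,258), standing clear of the pile. Now the router.

step_arm([
  {"offset": [0.001,-0.035,0],"turn": -9},
  {"offset": [0.001,-0.067,0],"turn": -18.3},
  {"offset": [0.001,-0.067,-0.03],"turn": -18.3},
  {"offset": [0.001,-0.067,-0.07],"turn": -18.3},
  {"offset": [0.001,-0.067,-0.105],"turn": -18.3},
  {"offset": [0.001,-0.067,-0.135],"turn": -18.3},
  {"offset": [0.001,-0.067,-0.155],"turn": -18.3},
  {"offset": [0.001,-0.067,-0.165],"turn": -18.3},
])

```text
clock: 11.85
position: [480.9, -283.1, 130.1]
tcp_rot: [-0.0, 0.999, 0.035, -0.0]
force: [-0.3, -1.0, -0.6]
width: 88.2
gripper_force: 0.0
```

step_arm([
  {"offset": [0,0,-0.006],"turn": 0},
  {"offset": [0,0,-0.012],"turn": 0},
  {"offset": [0,0,-0.014],"turn": 0},
  {"offset": [0,0,-0.014],"turn": 0},
])

```text
clock: 12.35
position: [481.1, -283.3, 117.2]
tcp_rot: [0.0, 0.999, 0.035, 0.0]
force: [-0.1, 0.7, 0.5]
width: 87.6
gripper_force: 0.0
```

step_arm([
  {"offset": [0,0,0],"turn": 0},
  {"offset": [0,0,0],"turn": 0},
  {"offset": [0,0,0],"turn": 0},
  {"offset": [0,0,0],"turn": 0},
  {"offset": [0,0,0],"turn": 0},
  {"offset": [0,0,0],"turn": 0},
], grip=0.4, newtons=50)

```text
clock: 13.1
position: [481.4, -283.8, 117.4]
tcp_rot: [0.001, 0.999, 0.035, 0.0]
force: [-0.1, -3.9, 1.8]
width: 55.8
gripper_force: 49.9
```

step_arm([
  {"offset": [0,0,0.005],"turn": 0},
  {"offset": [0,0,0.015],"turn": 0},
  {"offset": [0,0,0.03],"turn": 0},
  {"offset": [0,0,0.045],"turn": 0},
  {"offset": [0,0,0.065],"turn": 0},
  {"offset": [0,0,0.085],"turn": 0},
  {"offset": [0,0,0.1],"turn": 0},
  {"offset": [0,0,0.11],"turn": 0},
])

```text
clock: 14.1
position: [481.1, -283.2, 228.4]
tcp_rot: [0.0, 0.999, 0.035, 0.0]
force: [-0.8, -1.0, -5.4]
width: 55.6
gripper_force: 49.9
```

```bash
python3 - <<'E'
from h import *
s=r.observe();print(s["clock"],s["position"],s["tcp_rot"],s["width"],s["gripper_force"],s["force"],s["wrist_torque"])
for n in ["top","side"]:
    c,p,d,X=cap(n,n+"5.png")
    for l in ["router"]:
      for o in optics.outline_of(n,l)[:2]:
        m=o["region"]&(d>0)
        h=X[m][:,2];print(n,o["confidence"],np.percentile(h,[2,98]).round(1))
    for o in optics.place_of(n,"bit_tip")[:1]:
        px=np.array(o["position"])*[640,480];print(n,"tip",round(o["confidence"],2),px.round(1),ray(c,px,136).round(1))
E
```

```text
14.1 [ 481.09429673 -283.1967974   228.44669309] [3.73703025e-04 9.99379568e-01 3.52157740e-02 4.34829377e-04] 55.55212396254469 49.913703287020326 [-0.78321642 -1.0337548  -5.4432568 ] [-0.03733329  0.00079911  0.01110847]
top 0.38 [152.  288.9]
side 0.63 [151.6 282.1]
side tip 0.57 [390.8 147.3] [ 480.7 -294.8  136. ]
```

View pics/side5.png

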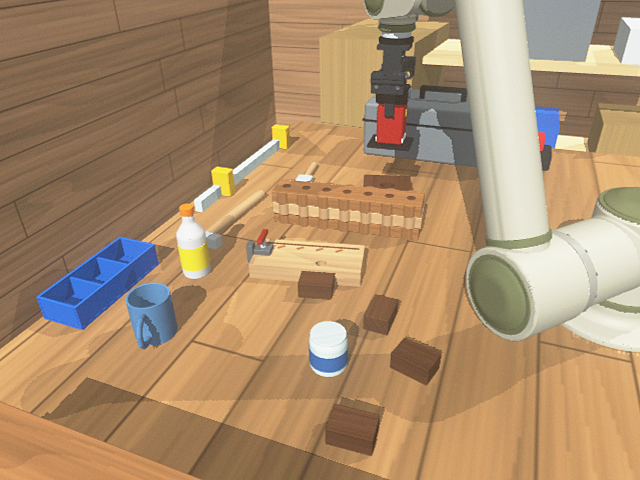

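The router hangs upright in the gripper at (390,125), well clear of the pile. I'm carrying it across to above the blank.

step_arm([
  {"offset": [0.001,0.006,0.005],"turn": 0},
  {"offset": [0.003,0.02,0.01],"turn": 0.5},
  {"offset": [0.005,0.04,0.01],"turn": 1},
  {"offset": [0.008,0.065,0.01],"turn": 2},
  {"offset": [0.011,0.09,0.01],"turn": 3},
  {"offset": [0.014,0.12,0.01],"turn": 4},
  {"offset": [0.017,0.15,0.01],"turn": 5},
  {"offset": [0.02,0.18,0.01],"turn": 5.5},
])

```text
clock: 15.4
position: [500.8, -100.9, 237.1]
tcp_rot: [-0.0, 0.996, 0.084, 0.0]
force: [0.5, -0.6, -5.9]
width: 55.6
gripper_force: 49.9
```

step_arm([
  {"offset": [0.003,0.03,0],"turn": 0.5},
  {"offset": [0.006,0.06,0],"turn": 1},
  {"offset": [0.009,0.09,0],"turn": 1.5},
  {"offset": [0.012,0.12,0],"turn": 2},
  {"offset": [0.015,0.145,0],"turn": 2.5},
  {"offset": [0.018,0.167,0],"turn": 2.8},
  {"offset": [0.02,0.182,0],"turn": 2.8},
  {"offset": [0.02,0.189,0],"turn": 2.8},
])

```text
clock: 16.4
position: [520.8, 86.8, 237.0]
tcp_rot: [0.0, 0.994, 0.108, -0.0]
force: [-0.4, 0.4, -5.8]
width: 55.6
gripper_force: 49.9
```

step_arm([
  {"offset": [0,0,-0.01],"turn": 0},
  {"offset": [0,0,-0.025],"turn": 0},
  {"offset": [0,0,-0.04],"turn": 0},
  {"offset": [0,0,-0.055],"turn": 0},
  {"offset": [0,0,-0.065],"turn": 0},
  {"offset": [0,0,-0.07],"turn": 0},
  {"offset": [0,0,-0.07],"turn": 0},
  {"offset": [0,0,-0.07],"turn": 0},
])

```text
clock: 17.4
position: [521.3, 85.7, 167.5]
tcp_rot: [0.0, 0.994, 0.107, 0.0]
force: [-0.2, -0.4, -6.4]
width: 55.8
gripper_force: 49.9
```

```bash
python3 - <<'E'
from h import *
s=r.observe();print(s["clock"],s["position"],s["tcp_rot"],s["width"],s["force"])
z0=s["position"][2]-117.3+40-14; print("tip z pred",z0)
for n in ["top","side","wrist"]:
    c,p,d,X=cap(n,n+"6.png")
    for nm,z in [("bit_tip",z0),("router",z0+14)]:
      for o in optics.place_of(n,nm)[:1]:
        px=np.array(o["position"])*[640,480];print(n,nm,round(o["confidence"],2),px.round(1),ray(c,px,z).round(1))
    for o in optics.outline_of(n,"router")[:1]:
        m=o["region"]&(d>0); 
        for lo in (z0+14+4,): # base plate top
            q=X[m&(abs(X[...,2]-(z0+22))<5)][:,:2].astype(np.float32)
            if len(q)>30: print(n,"base",len(q),[np.round(k,1) for k in cv2.minAreaRect(q)])
J=cv2.imread("pics/side6.png"); W=cv2.imread("pics/wrist6.png")
cv2.imwrite("pics/c6.png",np.hstack([cv2.resize(J[200:320,240:400],(400,300),interpolation=2),cv2.resize(W,(400,300))]))
E
```

```text
17.4 [521.31585662  85.69982697 167.4908946 ] [1.07059526e-04 9.94214001e-01 1.07416426e-01 4.68333900e-04] 55.770237344284006 [-0.16998214 -0.35927146 -6.37930238]
tip z pred 76.19089460331158
top bit_tip 0.83 [303.7 249. ] [523.5  79.8  76.2]
top router 0.9 [301.6 249.4] [520.9  83.5  90.2]
side bit_tip 0.61 [322.3 239.8] [520.   73.5  76.2]
side router 0.57 [317.7 239.5] [520.2  96.9  90.2]
side base 652 [array([519.5,  87.6]), array([99.8, 81.9]), np.float64(13.3)]
wrist router 0.77 [316.7 249.2] [522.6  84.6  90.2]
wrist base 5918 [array([548.4,  91.1]), array([43.8, 78.1]), np.float64(12.2)]
```

View pics/c6.png

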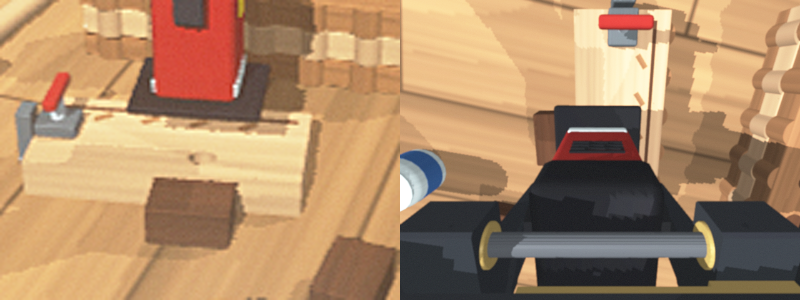

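```bash
python3 - <<'E'
from h import *
a=np.radians(12.2); e=np.array([np.cos(a),np.sin(a)]); f=np.array([-e[1],e[0]])
for n in ["wrist","top","side"]:
    c,p,d,X=cap(n)
    t=(X[...,:2]-[520.5,85.7])@e; v=(X[...,:2]-[520.5,85.7])@f; z=X[...,2]; near=(abs(v)<75)&(t>-110)&(t<150)&(d>0)
    def edge(m,lo,hi,q=98.5,st=6):
        b=[]
        for k in range(lo,hi,st):
            w=v[m&(abs(t-k)<st/2)]
            if len(w)>15: b.append((k,np.percentile(w,q)))
        b=np.array(b)
        if len(b)<3: return None
        P=np.polyfit(b[:,0],b[:,1],1); return len(b),np.median(b[:,1]).round(1),(12.2+np.degrees(np.arctan(P[0]))).round(1)
    bl=near&(abs(z-32)<3); ba=near&(abs(z-98.2)<4)
    print(n,"blank L",edge(bl&(v<28),45,125) if n!="side" else edge(bl&(v<28),-75,125),"base L",edge(ba,-45,47),"base R",edge(ba,-45,47,1.5))
    if bl.sum()>50: print("  blank t ends",np.percentile(t[bl&(abs(v)<20)],[1,99]).round(1))
    if ba.sum()>50: print("  base t ends",np.percentile(t[ba],[.5,99.5]).round(1))
E
```

```text
wrist blank L (14, np.float64(22.8), np.float64(12.6)) base L (7, np.float64(37.6), np.float64(9.6)) base R (7, np.float64(-38.8), np.float64(15.1))
  blank t ends [ 43.3 138.8]
  base t ends [10.8 50.2]
top blank L None base L (4, np.float64(31.8), np.float64(71.4)) base R (4, np.float64(-26.6), np.float64(-4.6))
  blank t ends [-47.5 140.6]
  base t ends [-50.1 -10.5]
side blank L (34, np.float64(25.4), np.float64(12.2)) base L (16, np.float64(39.6), np.float64(11.9)) base R (16, np.float64(23.1), np.float64(21.2))
  blank t ends [-79.  142.3]
  base t ends [-50.4  48.2]
```

step_arm([
  {"offset": [0,0,-0.006],"turn": 0},
  {"offset": [0,0,-0.013],"turn": 0},
  {"offset": [0,0,-0.02],"turn": 0},
  {"offset": [0,0,-0.026],"turn": 0},
  {"offset": [0,0,-0.031],"turn": 0},
  {"offset": [0,0,-0.034],"turn": 0},
  {"offset": [0,0,-0.034],"turn": 0},
  {"offset": [0,0,-0.034],"turn": 0},
])

```text
clock: 19.15
position: [521.2, 85.7, 133.2]
tcp_rot: [0.0, 0.994, 0.107, 0.0]
force: [0.3, 0.1, -5.9]
width: 55.5
gripper_force: 49.9
```

```bash
python3 - <<'E'
from h import *
s=r.observe();print(s["clock"],s["position"],s["tcp_rot"],s["width"],s["force"],s["dq"])
for n in ["wrist","side"]:
    c,p,d,X=cap(n,n+"7.png"); ms={l:optics.outline_of(n,l)[:1] for l in ["router","blank"]}
    a=np.radians(12.2); e=np.array([np.cos(a),np.sin(a)]); f=np.array([-e[1],e[0]])
    t=(X[...,:2]-[520.5,85.7])@e; v=(X[...,:2]-[520.5,85.7])@f; z=X[...,2]
    k=(abs(z-64)<6)&(abs(v)<38)&(t>38)&(t<48) if n=="wrist" else (abs(z-64)<6)&(v>30)&(v<37)&(abs(t)<45)
    b=(abs(z-32)<6)&(abs(v)<20)&(t>65)&(t<130) if n=="wrist" else (abs(z-32)<6)&(v>-30)&(v<24)&(abs(t)<75)
    print(n,"base top z",np.median(z[k]),k.sum(),"blank z",np.median(z[b]),b.sum())
    if n=="wrist":
        q=np.c_[t[k],v[k],z[k]]; print("tilt",np.linalg.lstsq(np.c_[q[:,:2],np.ones(len(q))],q[:,2],rcond=None)[0])
J=cv2.imread("pics/side7.png"); W=cv2.imread("pics/wrist7.png")
cv2.imwrite("pics/c7.png",np.hstack([cv2.resize(J[200:320,240:400],(400,300),interpolation=2),cv2.resize(W,(400,300))]))
E
```

```text
19.15 [521.20401323  85.74187443 133.23567988] [3.86885403e-05 9.94214132e-01 1.07416072e-01 2.12895609e-04] 55.49183854022732 [ 0.28445833  0.12883561 -5.85728656] [-0.00022338 -0.00110257 -0.00019257  0.00076544 -0.00103706  0.00073963]
wrist base top z 63.531985592052564 2487 blank z 31.486922155385855 7065
tilt [-1.60341383e-02 -5.52350438e-03  6.42296288e+01]
side base top z 62.927059913991116 118 blank z 31.098850404979828 700
```

View pics/c7.png

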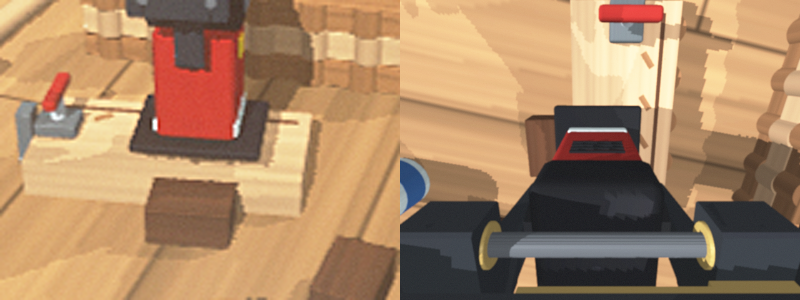

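The router is level and parallel over the hole. Its base top is 32 mm above the blank's face, which puts the bit 10 mm above it. The support block is untouched beside the blank.

```bash
python3 -c "
from bench import r
print(r.hand_in())"
```

```text
the job is handed in; nothing more can be done
None
```

I handed the job in: the support block lies about 5 mm from the blank's left edge, level with the hole, and the router is held upright with its bit about 10 mm above the hole, centred to about 1 mm, and its base parallel to the blank.

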